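Refit the speed knob on the router's control box

TASK

The pointer knob has come off the router's speed control box. Take it from the parts tray, fit it on the D-shaft with the flats matched and push it on until it snaps fully home on the panel, then turn it clockwise until its nose points at the long mark, and let go. Feel your way: if it will not go on, turn it rather than push harder (45 N would crack it), and leave the other things where they are.

Things in the scene. Friction and masses are not known exactly. Their poses are not given: they have to be found in the camera images.
- knob: Loose black pointer knob, 90 g, standing bore-down in the tray, 37 mm high. Grip bar 36 mm wide (along y), running from x = -30 mm to a pointed nose at x = +44 mm, full width up to +22 mm; round skirt 66 mm across, 10 mm high. Origin: centre of the underside, on the bore axis; z up, x to the nose. Grip across the bar, finger tips 14 mm or more above the underside.
- knob_nose (a point): Tip of the knob's nose, 44 mm from the bore axis, 18 mm above the underside.
- knob_bore (a point): Mouth of the knob's bore, at its origin (underside). From below: a round counterbore narrowing from 28 to 25.6 mm across in 5 mm, then the D-shaped bore, 25.6 mm across, up to 27 mm deep, its flat 4.8 mm from the axis on the -x side (away from the nose).
- control_box: Router's speed control box, fixed: grey, 200 mm (x) by 150 mm (y), flat top panel 80 mm above the bench. Origin: centre of the underside, z up; the switch side (-x) faces the robot, and +x is where the nose must finally point. Dial axis at x = -20 mm, y = 0. The steel D-shaft stands 26 mm out of the panel.
- shaft_tip (a point): Centre of the D-shaft's tip: shaft 24 mm across, flat 4 mm from the axis, 1 mm chamfer on the round side. Orientation is the box's, not the shaft's. The shaft's angle is not measured: as left, a knob fitted on it would point 0.45 to 2.05 rad anticlockwise (from above) of the box's +x; the flat faces away from the nose. The D lets the knob in only within about 0.1 rad.
- dial_centre (a point): Foot of the shaft on the panel, on the dial axis. The fitted knob's underside sits here. Off-angle, the knob rests on the shaft's tip, underside 21 mm above the panel (26 mm if the tip misses the counterbore). In the last 9 mm a sprung ball in the shaft resists with 4 to 12 N, gives way with a snap 4 to 2 mm above the panel, then holds the knob on.
- long_mark (a point): Middle of the long raised mark on the panel (22 mm long, the others 7 mm), 60 mm from the dial axis along the box's +x. The shaft turns stiffly (0.12 N m) between stops with the nose 2.1 rad anticlockwise and 0.5 rad clockwise of this mark, and stays where left; a knob pressed hard on its tip may drag it along.
- tray: Open plywood parts tray, fixed, 210 mm (x) by 250 mm (y), rim 18 mm high, floor about 4 mm above the bench. Origin: centre of its underside.
- star_knob: Bystander in the tray: a five-lobed clamp knob on a steel hub, 52 mm across, 32 mm high. Origin: centre of its underside.
- collet_nut: Bystander in the tray: a steel ring nut, 34 mm across, 16 mm high. Origin: centre of its underside.
- glue_bottle: Bystander: yellow glue bottle, 60 mm across, 170 mm high. Origin: centre of its underside.
- offcut: Bystander: wooden offcut, 50 by 160 by 35 mm. Origin: centre of its underside.
- screwdriver: Bystander: screwdriver, 200 mm long, lying on the bench. Its origin is near its middle.
- tape_measure: Bystander: grey tape measure, 65 by 65 by 36 mm. Origin: centre of its underside.
- pencil_mug: Bystander: white mug, 76 mm across, 90 mm high. Origin: centre of its underside.

How it is judged:
By the outcome, as a careful person would: the job done as asked, in the order asked, and still so for the second after the job is handed in, with the robot touching nothing.
It also fails if it takes over 72 s, if anything falls off the work surface, if the arm or the gripper's body presses on something with over 40 N, if the wrist force passes 120 N, or if a joint passes its speed limit or range.

ROBOT

A 6-joint arm with a two-finger parallel gripper is mounted at the origin on the work surface. World frame = base frame: x ahead of the robot, y to its left, z up, the work surface at z = 0. Lengths are in m, angles in rad, forces in N, time in s.
With the tool pointing down it reaches from about 0.35 to 0.875 m from the base axis. Payload 4.2 kg.
Tool frame: the origin (TCP) lies midway between the tips of the shut fingers; the grasp point (between the pads) lies 19 mm behind it (manip.grip_depth is the distance from the TCP to the grasp point, in m); z points along the fingers, y is the line along which they close (so a half turn about z gives the same grasp; the last joint's range is limited). The gripper opens to 87 mm and grips with 3 to 60 N. Pads are 19 mm wide; open, the fingers measure 117 mm over their backs; the gripper's body (75 mm by 190 mm) begins 51 mm behind the grasp point.
Start: joints at [1.385, 0.385, 0.008, 0, -1.194, -0.259], TCP at [0.269, 0.564, 0.223] pointing down, gripper open.
Joint ranges: [-3.14, 3.14], [-1.21, 2.06], [-1.07, 1.41], [-3.16, 2.05], [-2.99, -0.16], [-3.1, 3.1]. Speed limits (rad/s): [2.79, 2.79, 3.14, 3.14, 3.14, 3.14].

INTERFACE

Orientations are given as a unit quaternion [w, x, y, z].
In Python, from plant import telemetry, optics, sign_off, manip gives the robot as it stands.
- The arm moves only by the tool move_arm, never from a script. Its argument "increments" is a list of rows, each a list of 3 entries, a list of its own where there are three numbers: the turn, a rotation vector about the tool's x, y, z in rad, then the shift along the tool's x, y, z in cm, then the opening, from -1 (shut) to 1 (fully open). A call has 1 to 10 rows; each row is the pose to reach, as a shift and turn from the pose commanded when the call began, along the tool's axes at that moment; what a row does not reach only later rows make up. A row lasts 1/8 s, in which the tool goes at most 62.5 mm and 10.7 degrees, less where a joint would pass 70% of its speed; a pose out of reach is approached as far as the arm can. A call with a gripper value outside its range is refused whole. The fingers move at their own pace and stop on an object; the grip force is fixed at half the most. Time passes only in rows, so rows that repeat a pose let the fingers close. It gives the time, the measured TCP pose, the force, the opening and the grip force at its end, in the units of the state.
- telemetry.get_state(): the state, without advancing time (a new reading comes with each control period).
- optics.capture(name): name is "side" or "top" or "wrist"; returns a dict with "img" (400x640x3 uint8, blue, green, red), "range_z" (400x640 float32, m along the optical axis (not along the pixel's ray), 0 where there is no reading), "intrinsics" (3x3 intrinsics, pixels), "rvec" (rotation vector, rad) and "tvec" (3), from world to camera coordinates, as OpenCV has them; the wrist camera has in their place "mount" (4x4, takes a point from camera to tool coordinates, whose origin is the TCP and whose axes are the flange's). Camera axes: x right, y down, z forward; pixel columns grow to the right and rows downward; lengths in m; the calibration is good to about 2 mm. A picture is of the moment at which its call begins: read the wrist's pose just before it.
- sign_off(): hands the job in; it is judged then, once.
Trained networks look in a picture, given as the dict that the camera call returned (one of the last four; its "shot" number tells which), for a name from the list of things; names that differ only in an ending like _2 or _b are one class to them, and where a whole thing is asked for, a point or a joint stands for the part that bears it (a point fixed in the world has none). Each returns a list of dicts, best first, with "score" (0 to 1); they miss things now and then, are a little off and sometimes report something else, mostly with a low value. They report only what shows in the picture. A call takes as long as a camera call.
- optics.look_for(picture, thing): "pixel" ([column, row] in pixels, amid what is visible of it).
- optics.mark_of(picture, thing): "pixel" ([column, row] in pixels: a listed point, or the origin of a listed thing).
The state is a dict: "time_s": time; "joint_pos": joint angles; "qd": joint speeds; "joint_torque": joint torques, N m; "ee_pos": TCP position; "tool_rot": TCP orientation; "force": force on the tool from outside, world axes, zero at the start; "torque": the same for the moment, N m; "width": opening from 0.0 (shut) to 1.0 (fully open); "finger_force": force on a finger pad.
Only numpy, scipy, OpenCV 4.12 (cv2) and the standard library are available. Lean on these libraries where they do the work, as an engineer would, in place of code of your own. Each camera call takes 0.05 s, during which the arm holds its last target. There are 200 camera calls.

## Working session

There is one attempt and no reset: what is moved stays moved. The work goes in short steps, Python scripts to look and compute and a tool call to move; the robot and the scene stay as the last step left them, time stands still between calls to the robot, and variables do not carry over. Pictures are saved under pics/ and viewed, at most 10 in all, crops included, and the job is handed in when it is done.

Besides the shell and the picture viewer there is one more tool, called after ">>>" as name(argument=value, ...) on one line, values as JSON. move_arm: Moves the arm, as the interface text tells. Its arguments: {"type":"object","properties":{"increments":{"type":"array"}},"required":["increments"]}

```bash
mkdir -p pics; ls
cat > h.py <<'E'
import numpy as np, cv2
from plant import telemetry, optics, sign_off, manip
from scipy.spatial.transform import Rotation as R
def q2R(q): return R.from_quat([q[1],q[2],q[3],q[0]]).as_matrix()
def state(): return telemetry.get_state()
def cap(name):
    s=state(); c=optics.capture(name)
    if 'mount' in c:
        T=np.eye(4); T[:3,:3]=q2R(s['tool_rot']); T[:3,3]=s['ee_pos']; c['T']=T@np.array(c['mount'])
    else:
        Rm=cv2.Rodrigues(np.array(c['rvec'],float))[0]; T=np.eye(4); T[:3,:3]=Rm.T; T[:3,3]=-Rm.T@np.array(c['tvec']).ravel(); c['T']=T
    return c
def ray(c,px):
    d=np.linalg.inv(c['intrinsics'])@np.array([px[0],px[1],1.]); return c['T'][:3,:3]@d, c['T'][:3,3]
def at_z(c,px,z):
    d,o=ray(c,px); return o+d*(z-o[2])/d[2]
def at_d(c,px):
    d,o=ray(c,px); u,v=np.round(px).astype(int); p=c['range_z'][max(v-2,0):v+3,max(u-2,0):u+3]; p=p[p>0]
    return o+d*np.median(p) if len(p) else None
def cloud(c):
    v,u=np.mgrid[:400,:640]; K=np.linalg.inv(c['intrinsics']); z=c['range_z']
    P=np.stack([u,v,np.ones_like(u)],-1)@K.T*z[...,None]
    W=P@c['T'][:3,:3].T+c['T'][:3,3]; W[z<=0]=np.nan; return W
def proj(c,p):
    T=np.linalg.inv(c['T']); q=c['intrinsics']@(T[:3,:3]@p+T[:3,3]); return q[:2]/q[2]
np.set_printoptions(precision=4,suppress=True)
E
python3 - <<'E'
from h import *
s=state(); print({k:np.round(v,4) for k,v in s.items()}); print(manip.grip_depth)
for n in ['top','side']:
    c=cap(n); cv2.imwrite(f'pics/{n}0.png',c['img']); print(n,c['T'])
    for t in ['knob','knob_nose','knob_bore','control_box','shaft_tip','dial_centre','long_mark','tray','star_knob','collet_nut','glue_bottle','pencil_mug']:
        for f in ['mark_of']:
            r=getattr(optics,f)(c,t)[:2]
            print(t,[(np.round(x['pixel'],1),round(x['score'],2),at_d(c,x['pixel'])) for x in r])
E
```

```text
pics
{'time_s': np.float64(0.0), 'joint_pos': array([ 1.3846,  0.3856,  0.0066, -0.0005, -1.194 , -0.2586]), 'qd': array([ 0.0004, -0.0008, -0.001 ,  0.0003, -0.0006,  0.0003]), 'joint_torque': array([ -0.0002, -39.0666,  18.7407,   4.2201,   0.011 ,  -0.0002]), 'ee_pos': array([0.2687, 0.5637, 0.2215]), 'tool_rot': array([ 0.0011,  0.9753, -0.2207, -0.0002]), 'force': array([0.5054, 0.0166, 0.0229]), 'torque': array([ 0.0072,  0.0187, -0.0423]), 'finger_force': np.float64(0.0), 'width': np.float64(0.9983)}
0.0187
top [[-0.1335 -0.9683  0.211   0.3374]
 [-0.991   0.1304 -0.0287 -0.1299]
 [ 0.0002 -0.2129 -0.9771  1.0565]
 [ 0.      0.      0.      1.    ]]
knob [(array([336.4, 238. ]), 0.82, array([ 0.4521, -0.1933,  0.0411]))]
knob_nose [(array([348.3, 224. ]), 0.98, array([ 0.4904, -0.2339,  0.0042]))]
knob_bore [(array([332.7, 238.5]), 0.61, array([ 0.4522, -0.1834,  0.0397])), (array([283.7, 253.9]), 0.48, array([ 0.4296, -0.0493,  0.035 ]))]
control_box [(array([196.9, 226.9]), 0.79, array([0.5236, 0.16  , 0.0813]))]
shaft_tip [(array([190.6, 226.8]), 0.6, array([0.5262, 0.1762,
[... 1048 characters left out ...]
0.0353]))]
control_box [(array([310.9, 332. ]), 0.86, array([0.5257, 0.2131, 0.0796]))]
shaft_tip [(array([319.2, 303.9]), 0.64, array([0.5133, 0.1487, 0.0809]))]
dial_centre [(array([317.6, 311.5]), 0.87, array([0.5145, 0.1788, 0.0999]))]
long_mark [(array([290.6, 314.5]), 0.83, array([0.5701, 0.1769, 0.0808]))]
tray [(array([342.3, 227. ]), 0.67, array([ 0.4693, -0.1472,  0.0036]))]
star_knob [(array([359.9, 253.1]), 0.68, array([ 0.424 , -0.0353,  0.0307]))]
collet_nut [(array([316.2, 249.8]), 0.65, array([ 0.5338, -0.0499,  0.0188]))]
glue_bottle [(array([283.4, 153.7]), 0.89, array([ 0.6656, -0.4386,  0.0256]))]
pencil_mug [(array([196.6, 343. ]), 0.63, array([0.7492, 0.2422, 0.0674]))]
```

Run:
```python
from h import *
a=cv2.imread('pics/top0.png')[130:330,130:450]; b=cv2.imread('pics/side0.png')[150:390,200:440]
cv2.imwrite('pics/c1.png',np.vstack([cv2.resize(a,(480,300)),cv2.resize(b,(480,300))[:, :]]))
for n in ['top','side']:
    c=cap(n); W=cloud(c); 
    m=(np.abs(W[...,0]-.455)<.09)&(np.abs(W[...,1]+.19)<.09)&(W[...,2]>.033)
    P=W[m]; print(n,'knobtop',len(P),P.mean(0),np.percentile(P[:,2],[10,50,90]),cv2.minAreaRect((P[:,:2]*1000).astype(np.float32)))
    m=(np.abs(W[...,0]-.51)<.15)&(np.abs(W[...,1]-.17)<.12)&(W[...,2]>.072)&(W[...,2]<.09)
    P=W[m]; print('box',len(P),P.mean(0),cv2.minAreaRect((P[:,:2]*1000).astype(np.float32)))
    m=(np.abs(W[...,0]-.51)<.05)&(np.abs(W[...,1]-.17)<.05)&(W[...,2]>.098)
    P=W[m]; print('shaft',len(P),P.mean(0),np.percentile(P[:,2],[10,50,90]))
    cv2.imwrite(f'pics/{n}x.png',c['img'])
```

```text
top knobtop 328 [ 0.46   -0.1948  0.0406] [0.0379 0.0406 0.0432] ((463.1316833496094, -198.08877563476562), (36.27370834350586, 73.33497619628906), 40.58413314819336)
box 4432 [0.5272 0.1713 0.0801] ((529.6563110351562, 172.63470458984375), (200.64222717285156, 150.94456481933594), 5.494978427886963)
shaft 62 [0.5084 0.1721 0.1052] [0.1014 0.1058 0.1083]
side knobtop 259 [ 0.4597 -0.1931  0.0403] [0.0376 0.0407 0.0426] ((463.1887512207031, -199.30116271972656), (38.28958511352539, 75.68797302246094), 42.30533981323242)
box 6291 [0.5299 0.1791 0.08  ] ((529.7582397460938, 170.93460083007812), (200.11929321289062, 153.3774871826172), 5.670009136199951)
shaft 95 [0.5085 0.1736 0.1051] [0.1013 0.1057 0.1077]
```

View pics/c1.png

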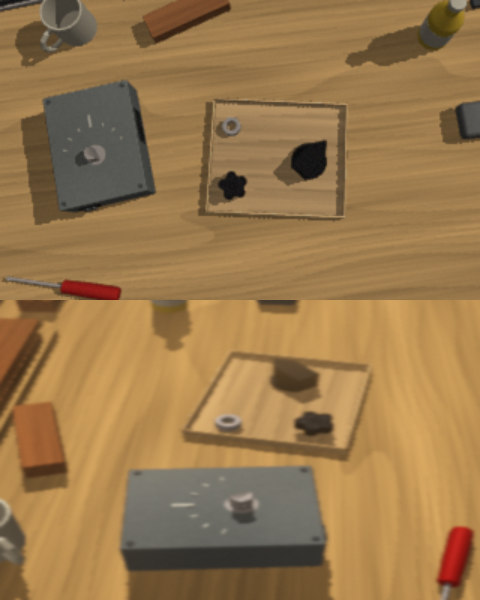

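The top picture shows the box left (shaft ≈ (190,230) full-frame), the tray in the middle with the knob at its right (nose up-right), star knob lower left, nut upper left; the side view agrees. Next I'll view the shaft from the wrist.

```bash
cat >> h.py <<'E'
def inc(p,yaw,Tc=None):
    "tool-down target p with tool-x yaw -> increments from the present pose"
    s=state(); Rc=q2R(s['tool_rot']); Rd=R.from_euler('z',yaw).as_matrix()@np.diag([1.,-1,-1])
    return R.from_matrix(Rc.T@Rd).as_rotvec(), Rc.T@(np.array(p)-s['ee_pos'])*100
def yawof(s): r=q2R(s['tool_rot']); return np.arctan2(r[1,0],r[0,0])
E
python3 - <<'E'
from h import *
c=cap('wrist'); M=np.array(c['mount']); print(M, c['intrinsics'])
# camera over shaft: choose yaw -1.4
for yaw in (-1.8,):
    for z in (.26,.30):
        Rd=R.from_euler('z',yaw).as_matrix()@np.diag([1.,-1,-1]); o=Rd@M[:3,3]; d=Rd@M[:3,2]
        h=(z+o[2]-.106)/-d[2]; p=np.array([.510,.1705,z]); p[:2]-=(o+d*h)[:2]
        print(yaw,z,p,h,inc(p,yaw))
E
```

```text
[[ 0.0004 -0.9541 -0.2994  0.0826]
 [ 1.      0.0002  0.0005  0.0001]
 [-0.0004 -0.2994  0.9541 -0.162 ]
 [ 0.      0.      0.      1.    ]] [[314.6914   0.     319.197 ]
 [  0.     314.6914 200.4039]
 [  0.       0.       1.    ]]
-1.8 0.26 [0.5065 0.1544 0.26  ] 0.33119116959758454 (array([ 0.    , -0.    ,  1.3552]), array([39.0798, 26.771 , -3.7443]))
-1.8 0.3 [0.5036 0.1422 0.3   ] 0.37311374699338506 (array([ 0.    , -0.    ,  1.3552]), array([39.3502, 27.9965, -7.7443]))
```

>>> move_arm(increments=[[[0,0,1.35],[39,26.5,-2],1],[[0,0,1.35],[39,26.5,-2],1],[[0,0,1.35],[39,26.5,-2],1],[[0,0,1.35],[39,26.5,-2],1],[[0,0,1.35],[39,26.5,-2],1],[[0,0,1.35],[39,26.5,-2],1],[[0,0,1.35],[39,26.5,-2],1],[[0,0,1.35],[39,26.5,-2],1],[[0,0,1.35],[39,26.5,-2],1],[[0,0,1.35],[39,26.5,-2],1]])

```text
time_s: 2.7
ee_pos: [0.5067, 0.1573, 0.2425]
tool_rot: [-0.0, -0.624, 0.782, 0.0]
force: [-0.1, -0.5, 0.4]
width: 1.0
finger_force: 0.0
```

Run:
```python
from h import *
s=state(); print(s['joint_pos'],s['qd'],s['ee_pos'],yawof(s),s['time_s'])
c=cap('wrist'); cv2.imwrite('pics/w1.png',c['img'])
for t in ['shaft_tip','dial_centre','long_mark','control_box']:
    for x in optics.mark_of(c,t)[:2]: print(t,np.round(x['pixel'],1),round(x['score'],2),at_z(c,x['pixel'],{'shaft_tip':.106}.get(t,.08)))
W=cloud(c); m=(np.hypot(W[...,0]-.51,W[...,1]-.171)<.03)&(W[...,2]>.1)
P=W[m]; print(len(P),P.mean(0),np.percentile(P[:,2],[5,50,95])); np.save('w1',P)
ctr,r=cv2.minEnclosingCircle((P[:,:2]*1000).astype(np.float32)); print(ctr,r)
q=proj(c,np.array([.51,.171,.1])).astype(int); k=c['img'][q[1]-75:q[1]+75,q[0]-100:q[0]+100]
a=cv2.resize(k,(800,600),interpolation=cv2.INTER_CUBIC); cv2.imwrite('pics/w1c.png',a); print(q)
```

```text
[ 0.6068  0.2095 -0.1903 -0.0002 -1.1711 -0.8306] [ 0.0212 -0.0026 -0.0014  0.0024  0.0005  0.    ] [0.5067 0.1573 0.2425] -1.7946772665200186 2.7
shaft_tip [318.9 199.9] 0.61 [0.5092 0.1673 0.106 ]
shaft_tip [300.3 177.3] 0.25 [0.5217 0.1409 0.106 ]
dial_centre [316.  195.3] 0.61 [0.5129 0.1695 0.08  ]
long_mark [265.4 208.4] 0.76 [0.57   0.1718 0.08  ]
control_box [300.4 181.5] 0.68 [0.5256 0.151  0.08  ]
control_box [318.9 200.2] 0.48 [0.5111 0.1756 0.08  ]
334 [0.5092 0.1703 0.1055] [0.1028 0.1057 0.1069]
(510.3475341796875, 168.39231872558594) 12.077338218688965
[318 201]
```

View pics/w1c.png

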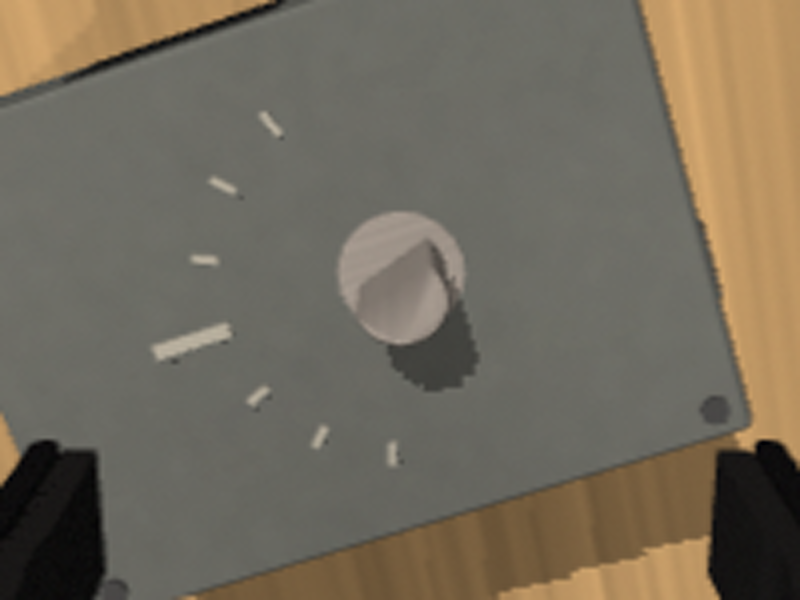

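The wrist crop shows the shaft as a D: flat chord from about (355,290) to (430,240), round side down-right, long mark at (190,342). I'll fit the D numerically.

Run:
```python
from h import *
from scipy.optimize import differential_evolution as DE
c=cap('wrist'); W=cloud(c); 
v,u=np.mgrid[150:250,270:370]; 
X=W[150:250,270:370]; z=X[...,2]
# every pixel ray intersected with tip plane, labelled tip/not
G=np.array([[at_z(c,(uu,vv),.106)[:2] for uu in range(270,370)] for vv in range(150,250)])
for th in (.1,.103):
    L=(z>th)
    def cost(p):
        d=G-p[:2]; f=d@np.array([np.cos(p[2]),np.sin(p[2])]); r=np.hypot(d[...,0],d[...,1])
        s=np.maximum(r-.012,-.004-f); return np.mean((1/(1+np.exp(np.clip(s/.0004,-50,50)))-L)**2)*1e3
    r=DE(cost,[(.5,.52),(.16,.18),(-np.pi,np.pi)],seed=1,popsize=20); print(th,L.sum(),r.x,r.fun)
# box yaw & position from corners
for n in ['top','side','wrist']:
    c=cap(n); x=optics.mark_of(c,'long_mark')[0]; print(n,at_z(c,x['pixel'],.08),x['score'])
    g=c['img'].min(2); W=cloud(c); m=(np.abs(W[...,2]-.08)<.012)&(g>np.where(n=='wrist',140,140))&(np.hypot(W[...,0]-.57,W[...,1]-.176)<.018)
    vv,uu=np.nonzero(m); P=np.array([at_z(c,(a,b),.081)[:2] for a,b in zip(uu,vv)])
    if len(P)>4: e,V=np.linalg.eigh(np.cov(P.T)); print(len(P),P.mean(0),np.arctan(V[1,1]/V[0,1]))
```

```text
0.1 333 [ 0.5073  0.1732 -1.0152] 7.38808358440262
0.103 312 [0.5104 0.1679 1.9835] 1.2438961865534854
top [0.5701 0.1762 0.08  ] 0.86
side [0.571  0.1746 0.08  ] 0.61
37 [0.5706 0.1742] 0.18451722861781614
wrist [0.57   0.1759 0.08  ] 0.94
65 [0.5699 0.1742] 0.09597152045612545
```

>>> move_arm(increments=[[[0,0,0.3],[5,-0.4,0],1],[[0,0,2.23],[35.2,-3.1,3],1],[[0,0,2.23],[35.2,-3.1,3],1],[[0,0,2.23],[35.2,-3.1,3],1],[[0,0,2.23],[35.2,-3.1,3],1],[[0,0,2.23],[35.2,-3.1,3],1],[[0,0,2.23],[35.2,-3.1,3],1],[[0,0,2.23],[35.2,-3.1,3],1],[[0,0,2.23],[35.2,-3.1,3],1],[[0,0,2.23],[35.2,-3.1,3],1]])

```text
time_s: 4.55
ee_pos: [0.4589, -0.1931, 0.2126]
tool_rot: [0.0, 0.264, 0.964, -0.0]
force: [-0.4, -0.3, 0.0]
width: 0.998
finger_force: 0.0
```

>>> move_arm(increments=[[[0,0,0.43],[0,0,0],1],[[0,0,0.43],[0,0,0],1],[[0,0,0.43],[0,0,0],1],[[0,0,0.43],[0,0,0],1]])

```text
time_s: 5.05
ee_pos: [0.4589, -0.193, 0.2126]
tool_rot: [0.0, 0.461, 0.888, -0.0]
force: [0.0, 0.1, -0.6]
width: 0.995
finger_force: 0.0
```

Run:
```python
from h import *
s=state(); print(s['joint_pos'],s['ee_pos'],yawof(s),s['time_s'])
c=cap('wrist'); cv2.imwrite('pics/w2.png',c['img'])
for t,z in [('knob',.004),('knob_nose',.022),('knob_bore',.004)]:
    for x in optics.mark_of(c,t)[:2]: print(t,np.round(x['pixel'],1),round(x['score'],2),at_z(c,x['pixel'],z))
W=cloud(c); m=(np.hypot(W[...,0]-.46,W[...,1]+.195)<.06)
P=W[m&(W[...,2]>.033)]; print(len(P),P.mean(0),np.percentile(P[:,2],[5,50,95]),cv2.minAreaRect((P[:,:2]*1000).astype(np.float32)))
```

```text
[-0.0712  0.176  -0.3119  0.     -1.0829 -2.4571] [ 0.4589 -0.193   0.2126] 2.184057756672497 5.05
knob [318.6 174.9] 0.94 [ 0.4592 -0.1948  0.004 ]
knob_nose [322.3 213.8] 0.97 [ 0.4877 -0.2276  0.022 ]
47515 [ 0.4462 -0.1747  0.2935] [0.2207 0.309  0.3247] ((462.1810607910156, -197.57180786132812), (115.00895690917969, 82.10340881347656), 34.877994537353516)
```

View pics/w2.png

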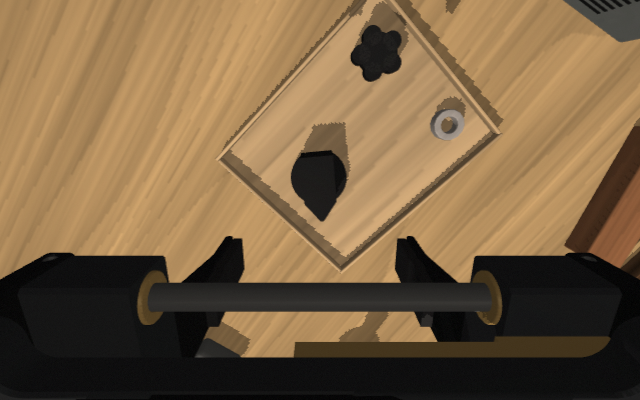

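The wrist picture shows the knob at (320,185), nose at (322,220), clear of star knob (377,53) and nut (448,124).

```bash
python3 - <<'E'
from h import *
c=cap('wrist'); W=cloud(c); m=(np.hypot(W[...,0]-.46,W[...,1]+.195)<.06)
P=W[m&(W[...,2]>.033)&(W[...,2]<.06)]; print(len(P),P.mean(0),np.percentile(P[:,2],[5,50,95]),cv2.minAreaRect((P[:,:2]*1000).astype(np.float32)))
# template fit: bar top outline at z~.041
from scipy.optimize import differential_evolution as DE
G=np.array([[at_z(c,(u,v),.041)[:2] for u in range(270,370)] for v in range(130,240)]); z=W[130:240,270:370,2]
from matplotlib.path import Path as _ if False else None
E
python3 - <<'E'
from h import *
from scipy.optimize import differential_evolution as DE
c=cap('wrist'); W=cloud(c)
G=np.array([[at_z(c,(u,v),.041)[:2] for u in range(270,370)] for v in range(130,240)]); L=W[130:240,270:370,2]>.036
def cost(p):
    d=G-p[:2]; a=d@np.array([np.cos(p[2]),np.sin(p[2])]); b=np.abs(d@np.array([-np.sin(p[2]),np.cos(p[2])]))
    s=np.maximum.reduce([-.030-a,b-.018,((a-.022)*18+(b-.018)*22)/np.hypot(18,22)])
    return np.mean((1/(1+np.exp(np.clip(s/.0005,-50,50)))-L)**2)*1e3
r=DE(cost,[(.44,.48),(-.21,-.17),(-1.6,0)],seed=1,popsize=20); print(L.sum(),r.x,r.fun)
E
```

```text
1878 [ 0.4598 -0.1956 -0.8638] 5.78054828238609  File "<stdin>", line 7
    from matplotlib.path import Path as _ if False else None
                                          ^^
SyntaxError: invalid syntax
```

>>> move_arm(increments=[[[0,0,-0.095],[-0.27,-0.05,5],0.7],[[0,0,-0.095],[-0.27,-0.05,11],0.7],[[0,0,-0.095],[-0.27,-0.05,15],0.7],[[0,0,-0.095],[-0.27,-0.05,17.5],0.7],[[0,0,-0.095],[-0.27,-0.05,19],0.7],[[0,0,-0.095],[-0.27,-0.05,19.35],0.7],[[0,0,-0.095],[-0.27,-0.05,19.35],0.7]])

```text
time_s: 6.18
ee_pos: [0.4604, -0.1955, 0.0193]
tool_rot: [0.0, 0.418, 0.908, 0.0]
force: [-0.4, 0.2, -0.1]
width: 0.853
finger_force: 0.0
```

>>> move_arm(increments=[[[0,0,0],[0,0,0],-1],[[0,0,0],[0,0,0],-1],[[0,0,0],[0,0,0],-1],[[0,0,0],[0,0,0],-1],[[0,0,0],[0,0,0],-1],[[0,0,0],[0,0,0],-1]])

```text
time_s: 6.92
ee_pos: [0.4601, -0.1954, 0.0191]
tool_rot: [-0.0, 0.418, 0.908, -0.0]
force: [0.3, 0.7, 1.0]
width: 0.416
finger_force: 30.0
```

>>> move_arm(increments=[[[0,0,0],[0,0,-2],-1],[[0,0,0],[0,0,-7],-1],[[0,0,0],[0,0,-13],-1],[[0,0,0],[0,0,-17],-1],[[0,0,-0.18],[5,5.5,-17],-1],[[0,0,-0.36],[9,10,-17],-1],[[0,0,-0.54],[13,14.5,-17],-1],[[0,0,-0.72],[17,19,-17],-1],[[0,0,-0.9],[21,24,-17],-1],[[0,0,-1.08],[24.3,27.45,-17],-1]])

```text
time_s: 8.18
ee_pos: [0.5105, 0.1699, 0.1887]
tool_rot: [-0.0, -0.112, 0.994, -0.0]
force: [0.4, -0.4, -2.6]
width: 0.414
finger_force: 30.0
```

>>> move_arm(increments=[[[0,0,-1.75],[0,0,0],-1],[[0,0,-1.75],[0,0,0],-1],[[0,0,-1.75],[0,0,0],-1],[[0,0,-1.75],[0,0,0],-1],[[0,0,-1.75],[0,0,0],-1],[[0,0,-1.75],[0,0,0],-1],[[0,0,-1.75],[0,0,0],-1],[[0,0,-1.75],[0,0,0],-1],[[0,0,-1.75],[0,0,0],-1],[[0,0,-1.75],[0,0,0],-1]])

```text
time_s: 9.43
ee_pos: [0.5103, 0.1675, 0.1884]
tool_rot: [0.001, 0.833, -0.553, -0.0]
force: [0.1, 1.5, -2.0]
width: 0.413
finger_force: 30.0
```

Run:
```python
from h import *
s=state(); print(s['joint_pos'],s['ee_pos'],yawof(s),s['time_s'],s['force'])
r=q2R(s['tool_rot']); p=s['ee_pos']; zt=p[2]
out=[]
for n in ['side','top','wrist']:
    c=cap(n); out.append(c['img'])
    for t,z in [('knob',zt-.015),('knob_nose',zt+.003),('knob_bore',zt-.015)]:
        for x in optics.mark_of(c,t)[:1]:
            w=at_z(c,x['pixel'],z); print(n,t,np.round(x['pixel'],1),round(x['score'],2),w,'tool',r.T@(w-p)*1000)
cv2.imwrite('pics/s3.png',np.hstack([cv2.resize(out[0][180:380,200:460],(390,300)),cv2.resize(out[2],(410,300))]))
```

```text
[ 0.619   0.2649 -0.2586 -0.0005 -1.0486 -0.2202] [0.5103 0.1675 0.1884] -1.1722558053010177 9.425 [ 0.1017  1.4518 -2.0192]
side knob [319.8 286.3] 0.56 [0.5103 0.17   0.1734] tool [-2.3075 -0.974  14.9989]
side knob_nose [325.5 298. ] 0.71 [0.4976 0.2074 0.1914] tool [-41.7696  -3.7861  -3.0006]
side knob_bore [320.9 283.6] 0.76 [0.5085 0.1637 0.1734] tool [ 2.8336  3.0514 15.0038]
top knob [182.5 225.6] 0.46 [0.5135 0.1656 0.1734] tool [ 3.0042 -2.2715 14.9966]
top knob_nose [180.5 226.9] 0.33 [0.5075 0.1642 0.1914] tool [ 1.9132  3.7773 -2.9951]
top knob_bore [180.3 227.9] 0.54 [0.5088 0.171  0.1734] tool [-3.7855 -0.0112 15.0004]
wrist knob [322.7 242.3] 0.77 [0.5085 0.1668 0.1734] tool [-0.053   1.9059 15.0026]
wrist knob_nose [317.7 320.1] 0.66 [0.4948 0.2076 0.1914] tool [-42.981  -1.25   -2.997]
```

View pics/s3.png

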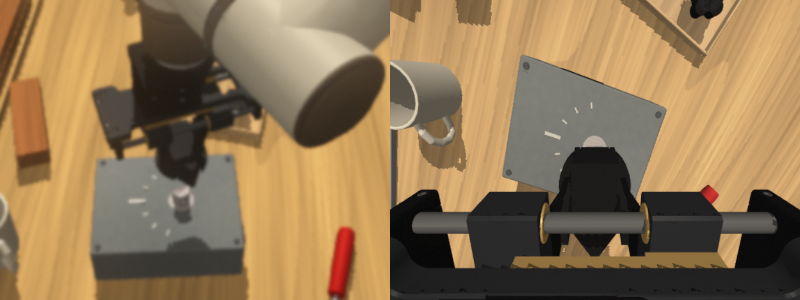

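Knob is held straight in the gripper above the shaft. Descending.

>>> move_arm(increments=[[[0,0,0],[0,0,3],-1],[[0,0,0],[0,0,5],-1],[[0,0,0],[0,0,6.2],-1],[[0,0,0],[0,0,6.5],-1],[[0,0,0],[0,0,6.5],-1]])

```text
time_s: 10.65
ee_pos: [0.5112, 0.1679, 0.1245]
tool_rot: [-0.0, 0.832, -0.554, 0.0]
force: [-0.6, -0.2, -1.3]
width: 0.412
finger_force: 30.0
```

>>> move_arm(increments=[[[0,0,0],[0,0,0.2],-1],[[0,0,0],[0,0,0.4],-1],[[0,0,0],[0,0,0.6],-1],[[0,0,0],[0,0,0.7],-1],[[0,0,0],[0,0,0.8],-1],[[0,0,0],[0,0,0.8],-1]])

```text
time_s: 11.4
ee_pos: [0.5107, 0.1676, 0.116]
tool_rot: [0.0, 0.832, -0.554, -0.0]
force: [0.3, 0.1, -1.3]
width: 0.412
finger_force: 30.0
```

>>> move_arm(increments=[[[0,0,0],[0,0,0.1],-1],[[0,0,0],[0,0,0.2],-1],[[0,0,0],[0,0,0.3],-1],[[0,0,0],[0,0,0.3],-1]])

```text
time_s: 11.9
ee_pos: [0.5108, 0.1677, 0.113]
tool_rot: [0.0, 0.832, -0.554, -0.0]
force: [-0.1, 0.2, 0.0]
width: 0.405
finger_force: 30.0
```

>>> move_arm(increments=[[[0,0,0],[0,0,0.1],-1],[[0,0,0],[0,0,0.2],-1],[[0,0,0],[0,0,0.2],-1]])

```text
time_s: 12.28
ee_pos: [0.5108, 0.1677, 0.111]
tool_rot: [0.0, 0.832, -0.554, 0.0]
force: [0.5, 0.3, -2.0]
width: 0.411
finger_force: 30.0
```

>>> move_arm(increments=[[[0,0,0],[0,0,0.15],-1],[[0,0,0],[0,0,0.3],-1],[[0,0,0],[0,0,0.45],-1],[[0,0,0],[0,0,0.6],-1],[[0,0,0],[0,0,0.7],-1],[[0,0,0],[0,0,0.8],-1],[[0,0,0],[0,0,0.8],-1]])

```text
time_s: 13.15
ee_pos: [0.511, 0.1684, 0.1033]
tool_rot: [-0.001, 0.832, -0.554, 0.0]
force: [-1.5, 3.6, 0.3]
width: 0.406
finger_force: 30.0
```

>>> move_arm(increments=[[[0,0,0],[-0.05,0,0.1],-1],[[0,0,0],[-0.05,0,0.2],-1],[[0,0,0],[-0.05,0,0.3],-1],[[0,0,0],[-0.05,0,0.4],-1],[[0,0,0],[-0.05,0,0.4],-1]])

```text
time_s: 13.78
ee_pos: [0.51, 0.1684, 0.098]
tool_rot: [0.0, 0.832, -0.554, -0.001]
force: [-1.3, 5.0, -4.2]
width: 0.414
finger_force: 30.0
```

>>> move_arm(increments=[[[0,0,0],[-0.03,0,0.1],-1],[[0,0,0],[-0.03,0,0.2],-1],[[0,0,0],[-0.03,0,0.3],-1],[[0,0,0],[-0.03,0,0.3],-1]])

```text
time_s: 14.28
ee_pos: [0.5103, 0.1678, 0.0959]
tool_rot: [0.0, 0.832, -0.554, 0.0]
force: [0.3, 0.4, -2.1]
width: 0.411
finger_force: 30.0
```

Run:
```python
from h import *
s=state(); print(s['ee_pos'],yawof(s),s['force'],s['torque'],s['width'])
c=cap('side'); k=c['img']; q=proj(c,np.array([.51,.168,.09])).astype(int); cv2.imwrite('pics/s4.png',cv2.resize(k[q[1]-60:q[1]+60,q[0]-80:q[0]+80],(640,480),interpolation=cv2.INTER_CUBIC))
```

```text
[0.5103 0.1678 0.0959] -1.175048998955699 [ 0.3264  0.351  -2.1322] [ 0.3169 -0.029   0.0251] 0.4105578823275338
```

View pics/s4.png

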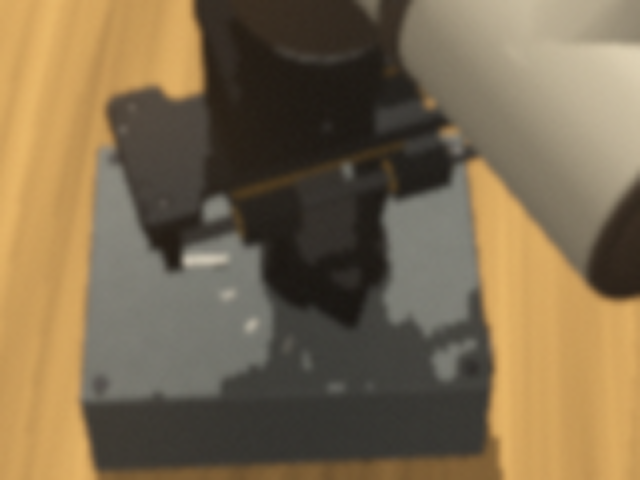

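The side crop shows the knob low on the panel, nose at (350,325), away from the mark. Confirming it is home with a light push.

>>> move_arm(increments=[[[0,0,0],[0,0,0.1],-1],[[0,0,0],[0,0,0.15],-1],[[0,0,0],[0,0,0.2],-1],[[0,0,0],[0,0,0.2],-1]])

```text
time_s: 14.82
ee_pos: [0.5103, 0.1679, 0.0951]
tool_rot: [0.0, 0.832, -0.554, 0.0]
force: [-2.6, -1.9, 6.6]
width: 0.408
finger_force: 30.0
```

>>> move_arm(increments=[[[0,0,0],[0,0,0.1],-1],[[0,0,0],[0,0,0.15],-1],[[0,0,0],[0,0,0.15],-1]])

```text
time_s: 15.2
ee_pos: [0.5103, 0.1679, 0.0951]
tool_rot: [0.0, 0.833, -0.554, 0.0]
force: [-6.9, -2.3, 14.7]
width: 0.411
finger_force: 30.0
```

>>> move_arm(increments=[[[0,0,0],[0,0,-0.15],-1],[[0,0,0],[0,0,-0.25],-1],[[0,0,0.12],[0,0,-0.25],-1],[[0,0,0.24],[0,0,-0.25],-1],[[0,0,0.36],[0,0,-0.25],-1],[[0,0,0.48],[0,0,-0.25],-1],[[0,0,0.6],[0,0,-0.25],-1],[[0,0,0.6],[0,0,-0.25],-1]])

```text
time_s: 16.2
ee_pos: [0.5107, 0.1677, 0.0952]
tool_rot: [-0.0, -0.632, 0.775, -0.0]
force: [-0.1, -4.7, 3.7]
width: 0.41
finger_force: 30.0
```

>>> move_arm(increments=[[[0,0,0.14],[0,0,0],-1],[[0,0,0.28],[0,0,0],-1],[[0,0,0.42],[0,0,0],-1],[[0,0,0.56],[0,0,0],-1],[[0,0,0.7],[0,0,0],-1],[[0,0,0.84],[0,0,0],-1],[[0,0,0.98],[0,0,0],-1],[[0,0,1.12],[0,0,0],-1],[[0,0,1.26],[0,0,0],-1],[[0,0,1.26],[0,0,0],-1]])

```text
time_s: 17.45
ee_pos: [0.51, 0.1685, 0.0952]
tool_rot: [-0.0, -0.055, 0.998, -0.0]
force: [-2.2, -0.7, 5.2]
width: 0.411
finger_force: 30.0
```

Run:
```python
from h import *
s=state(); print(s['ee_pos'],yawof(s)+np.pi,s['force'],s['torque'],s['joint_pos'],s['time_s'])
for n in ['top','side']:
    c=cap(n)
    for x in optics.mark_of(c,'knob_nose')[:1]: w=at_z(c,x['pixel'],.098); print(n,x,w,np.arctan2(w[1]-.1679,w[0]-.5105))
```

```text
[0.51   0.1685 0.0952] 0.10986917263018992 [-2.1544 -0.6812  5.2429] [-0.1342  0.6613 -0.0507] [ 0.6209  0.3678 -0.3774 -0.0005 -0.8262 -2.0815] 17.45
side {'pixel': [299.4, 308.3], 'score': 0.52} [0.5518 0.1723 0.098 ] 0.10516752889798438
```

>>> move_arm(increments=[[[0,0,0],[0,0,0],0.6],[[0,0,0],[0,0,0],0.6],[[0,0,0],[0,0,0],0.6],[[0,0,0],[0,0,0],0.6],[[0,0,0],[0,0,-1],0.6],[[0,0,0],[0,0,-4],0.6],[[0,0,0],[0,0,-9],0.6],[[0,0,0],[0,0,-12],0.6],[[0,0,0],[0,0,-12],0.6]])

```text
time_s: 18.77
ee_pos: [0.5119, 0.1692, 0.2188]
tool_rot: [0.003, -0.054, 0.999, 0.002]
force: [0.2, -0.5, -0.4]
width: 0.802
finger_force: 0.0
```

Run:
```python
from h import *
from scipy.optimize import differential_evolution as DE
s=state(); print(s['ee_pos'],s['time_s'],s['width'])
c=cap('wrist'); W=cloud(c); cv2.imwrite('pics/w5.png',c['img'])
m=(np.hypot(W[...,0]-.515,W[...,1]-.168)<.05)&(W[...,2]>.108)&(W[...,2]<.13); print(m.sum(),np.percentile(W[m][:,2],[5,50,95]))
vv,uu=np.nonzero(m); a,b,d,e=vv.min()-15,min(vv.max()+15,399),uu.min()-15,uu.max()+15
G=np.array([[at_z(c,(u,v),.117)[:2] for u in range(d,e)] for v in range(a,b)]); L=m[a:b,d:e]
def cost(p):
    q=G-p[:2]; f=q@np.array([np.cos(p[2]),np.sin(p[2])]); g=np.abs(q@np.array([-np.sin(p[2]),np.cos(p[2])]))
    t=np.maximum.reduce([-.030-f,g-.018,((f-.022)*18+(g-.018)*22)/np.hypot(18,22)])
    return np.mean((1/(1+np.exp(np.clip(t/.0005,-50,50)))-L)**2)*1e3
r=DE(cost,[(.49,.53),(.15,.19),(-.8,.8)],seed=1,popsize=20); print(r.x,r.fun)
for t,z in [('knob_nose',.098),('long_mark',.08)]:
    for x in optics.mark_of(c,t)[:1]: w=at_z(c,x['pixel'],z); print(t,x['pixel'],round(x['score'],2),w,np.arctan2(w[1]-.1679,w[0]-.5105))
```

```text
[0.5119 0.1692 0.2188] 18.775 0.8017069896206291
2932 [0.1156 0.1169 0.118 ]
[0.5089 0.1685 0.1095] 14.143885420976416
knob_nose [319.5, 232.5] 0.88 [0.5513 0.174  0.098 ] 0.1492658379959545
long_mark [321.2, 244.1] 0.61 [0.5721 0.1781 0.08  ] 0.1648102989003905
```

View pics/w5.png

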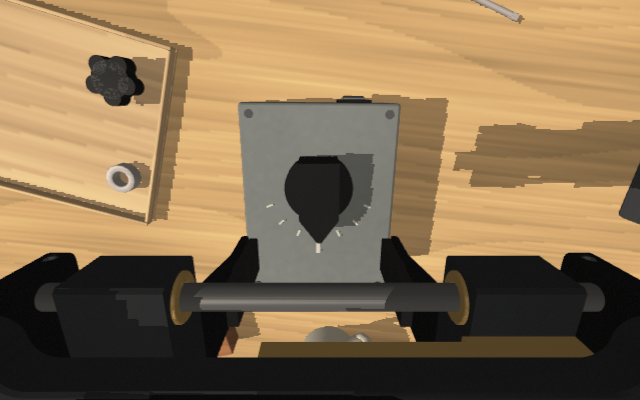

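The wrist picture shows the knob flat on the panel (top at z = 0.117, so it is fully home). Its nose at (319,240) points along the long mark at (319,248), and the gripper is clear.

```bash
python3 -c "
from plant import sign_off; print(sign_off())"
```

```text
the job is handed in; nothing more can be done
None
```

The knob is on the shaft, snapped fully home and turned clockwise so its nose points at the long mark to within about 0.02 rad; the gripper has let go and the job was handed in at about 19 s.

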